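# Click the index lever to its pin and fill the spacer tube

## Robot

A 7-joint arm with a two-finger parallel gripper is mounted at the origin on a cart in front of the work surface, level with it; the furniture and walls round the work are solid. World frame = base frame: x ahead of the robot, y to its left, z up, the work surface at z = 0. Lengths are in m, angles in rad, forces in N, time in s.
With the tool pointing down it reaches from about 0.35 to 0.9 m from the base axis. Payload 8.1 kg.
Tool frame: the origin (TCP) lies between the finger pads; the fingertips stand r.nose_length ahead of it and the grasp point (between the pads) lies 3 mm ahead of it (r.nose_length is the distance from the TCP to the fingertips, in m); z points along the fingers, y is the line along which they close (so a half turn about z gives the same grasp; the last joint's range is limited). The gripper opens to 92 mm and grips with 3 to 60 N. Pads are 19 mm wide; open, the fingers measure 130 mm over their backs; the gripper's body (75 mm by 190 mm) begins 47 mm behind the grasp point.
Start: joints at [1.009, 0.434, 0.025, 1.573, -0.012, 1.134, -0.075], TCP at [0.277, -0.56, 0.249] pointing down, gripper open.
Joint ranges: [-2.62, 2.62], [-0.44, 2.09], [-1.27, 1.32], [0.08, 2.57], [-1.32, 4.46], [0.12, 2], [-2.74, 2.74]. Speed limits (rad/s): [2.22, 2.22, 3.01, 3.01, 3.14, 3.14, 3.14].

## Interface

Orientations are given as a 3x3 rotation matrix whose columns are the frame's x, y, z axes.
In Python, from station import telemetry, cams, r gives the robot as it stands.
- The arm moves only by the shell command python3 -m crank 'ROWS' [FORCE]. ROWS is JSON, a list of rows, each an object with "twist": the turn, a rotation vector about the world's x, y, z each as a share of pi rad, from -1 to 1, a list of three; "xyz": the shift along the world's x, y, z each as a share of 50 cm, from -1 to 1, a list of three; "jaw": the closure, from 0 (fully open) to 1 (shut). In form: [{"twist": [ax, ay, az], "xyz": [tx, ty, tz], "jaw": jaw}, ...]. A call has 1 to 12 rows; each row is the pose to reach, as a shift and turn from the pose commanded when the call began, turning the shorter way round; what a row does not reach only later rows make up. A row lasts 1/8 s, in which the tool goes at most 62.5 mm and 10.7 degrees, less where a joint would pass 70% of its speed; a pose out of reach is approached as far as the arm can. A call with a number of a shift or a turn outside -1 to 1 is refused whole. A call with a gripper value outside its range is refused whole. The fingers move at their own pace and stop on an object; FORCE is the grip in N (left out, the last holds). Time passes only in rows, so rows that repeat a pose let the fingers close. It gives the time, the measured TCP pose, the force, the opening and the grip force at its end, in the units of the state.
- telemetry.read_state(): the state, without advancing time (a new reading comes with each control period).
- cams.read_camera(name): name is "scene" or "top" or "wrist"; returns a dict with "frame" (420x560x3 uint8, blue, green, red), "intrinsics" (3x3 intrinsics, pixels), "R" (3x3) and "t" (3): a world point X has camera coordinates R X + t; the wrist camera has in their place "mount" (4x4, takes a point from camera to tool coordinates, whose origin is the TCP and whose axes are the flange's). Camera axes: x right, y down, z forward; pixel columns grow to the right and rows downward; lengths in m; the calibration is good to about 2 mm. The wrist camera is an equidistant fisheye: a pixel r from the principal point sees the ray r / f radians off the axis. A picture is of the moment at which its call begins: read the wrist's pose just before it. There is no depth.
- r.hand_in(): hands the job in; it is judged then, once.
The state is a dict: "time": time; "q": joint angles; "joint_velocities": joint speeds; "tau": joint torques, N m; "ee_pos": TCP position; "eef_rot": TCP orientation; "ft_force": force on the tool from outside, world axes, zero at the start; "moment": the same for the moment, N m; "opening": finger opening in m; "gripper_force": force on a finger pad.
Only numpy, scipy, OpenCV 4.12 (cv2) and the standard library are available. Lean on these libraries where they do the work, as an engineer would, in place of code of your own. Each camera call takes 0.05 s, during which the arm holds its last target. There are 200 camera calls.

## Task

Push the lever of the spacer magazine counter-clockwise, click by click, until it points at the tall pin, without ever going past it; over the last three clicks take one at a time, letting the lever come to rest in each notch. With the tube's cover now swung clear, drop both steel spacer rings flat into the tube so that they lie one on the other. Leave the lever in the pin's notch, and leave the tin, bottle, sanding block and tape measure where they stand.

Things in the scene. Friction and masses are not known exactly. Their poses are not given: they have to be found in the camera images.
- base: Round grey plate, 252 mm across, 10 mm thick, screwed to the bench. Origin on its underside on the lever's pivot axis (plate centre), z up. In its frame the lever points at +2.422 rad (from x towards y) when its joint reads 0; the tube's axis lies opposite, 80 mm from the pivot at -0.72 rad. A curved notched wall, 62 mm outer radius, 52 mm high, stands under the lever; seven black lines mark the notches.
- lever (a joint): Turn in rad, counter-clockwise from above. Seven notches at 0, 0.24 ... 1.44 (0 to 6), range -0.06 to 1.50. Starts in notch 0 or 1 (may still snap in during the first half second); the pin is at notch 4, 5 or 6. Pushing it out of a notch takes about 5 to 8 N at the post; from half-way (0.12 rad on) it snaps into the next notch by itself and stays there.
- lever_tip (a point): Point on the lever's centre line, 112 mm from the pivot, 57 mm above the bench (the arm's underside), 10 mm beyond its steel end: it lies over the pin circle. x points outwards along the lever, y in the counter-clockwise direction of travel, z up. The pin's y in this frame is 0 in its own notch, +27 mm one notch short and +52 mm two notches short.
- lever_post (a point): Centre of the domed top of the lever's upright black thumb post: round, 16 mm in diameter (18 mm at the foot), 80 mm from the pivot, 63 to 107 mm above the bench. Axes as lever_tip. The flat arm is 16 mm wide and 6 mm thick, its top 63 mm above the bench; the hub on the pivot is 36 mm across with a nut, top 73 mm above the bench.
- pin: The tall steel pin, 12 mm in diameter, standing on the plate 112 mm from the pivot at notch 4, 5 or 6; origin at its foot, 10 mm above the bench; its top is 75 mm above the bench. Two low steel plugs of the same diameter, only 10 mm tall, stand at the other two of those notches. Lever and post pass inside the pin circle.
- tube_mouth (a point): Centre of the tube's open mouth, 54 mm above the bench. Upright aluminium tube fixed on the plate, 64 mm inside, 72 mm outside, 44 mm deep down to the plate.
- ring_a: Loose flat steel spacer ring, 60 mm outside, 26 mm hole, 18 mm thick, 0.15 to 0.29 kg; lies flat on the bench between the magazine and the front vice, whose low lock handle reaches to about 80 mm right of the ring row. Origin at the centre of its underside, z along its axis.
- ring_b: A second ring, the same as ring_a.
- ring_a_center (a point): Centre of ring_a, 9 mm above its underside.
- ring_b_center (a point): Centre of ring_b, 9 mm above its underside.
- wax_tin: Closed round tin, 74 mm across, 34 mm high, in a row with the rings (the three places, about 85 mm apart, are shuffled); leave it. Origin at the centre of its underside.
- glue_bottle: Standing bottle, 62 mm wide, 196 mm tall, behind and to the right of the magazine; leave it. Origin at the centre of its underside.
- sanding_block: Sanding block, 65 x 106 x 32 mm, at the front left corner of the bench; leave it. Origin at the centre of its underside.
- tape_measure: Tape measure standing on edge, 36 x 83 x 63 mm high, at the front of the bench; leave it. Origin at the centre of its underside.
- cover (a point): Centre of the top of the flat round cover, 76 mm across and 5 mm thick, 62 mm above the bench, on the lever's tail 80 mm from the pivot, opposite the post. Axes as lever_tip. It closes the tube's mouth at notch 0 and is clear of it from notch 4 on.
There are look-alikes about, which are no part of the job. Leave any blue look-alike of the ring_b alone.

How it is judged:
On the way, in this order (a step that is already met when the one before it is completed fails the run):
1. the lever rests two notches short of the tall pin (y of pin in the frame of lever_tip between 0.047 and 0.057 m and velocity of joint lever between -0.1 and 0.1 rad/s), for 0.2 s.
2. the lever rests one notch short of the tall pin (y of pin in the frame of lever_tip between 0.02 and 0.033 m and velocity of joint lever between -0.1 and 0.1 rad/s), for 0.2 s.
3. the lever rests in the notch of the tall pin (y of pin in the frame of lever_tip between -0.007 and 0.007 m and velocity of joint lever between -0.1 and 0.1 rad/s), for 0.2 s.
At the end, for the whole second after the job is handed in: The lever rests in the tall pin's notch (pin within 7 mm of the lever's centre line) and both rings lie flat in the tube, one on the other: each centre within 5 mm of the tube's axis, lower than 43 mm above the bench, tilted less than 0.15 rad, at rest (y of pin in the frame of lever_tip between -0.007 and 0.007 m and horizontal distance between each of ring_a_center, ring_b_center and tube_mouth below 0.005 m and height (world z) of ring_a_center between 0.012 and 0.043 m and angle between the z axis of each of ring_a, ring_b and the z axis of base, either way round below 0.15 rad and linear speed of each of ring_a, ring_b below 0.03 m/s and height (world z) of ring_b_center between 0.012 and 0.043 m); the robot touches nothing.
It fails at once if the lever goes past the tall pin by more than 12 mm (y of pin in the frame of lever_tip below -0.012 m).
It fails at once if the tin, bottle, sanding block or tape measure is moved more than 30 mm (distance of any of wax_tin, glue_bottle, sanding_block, tape_measure from where it was at the start of the episode above 0.03 m).
It also fails if it takes over 72 s, if anything falls off the work surface, if the arm or the gripper's body presses on something with over 40 N, if the wrist force passes 120 N, or if a joint passes its speed limit or range.

## Working session

There is one attempt and no reset: what is moved stays moved. The work goes in short steps, Python scripts to look and compute and a shell command to move; the robot and the scene stay as the last step left them, time stands still between calls to the robot, and variables do not carry over. Pictures are saved under pics/ and viewed, at most 10 in all, crops included, and the job is handed in when it is done.

```bash
ls; mkdir -p pics; python3 - <<'E'
from station import telemetry, cams, r
import cv2, numpy as np
s=telemetry.read_state()
print({k:np.round(v,3).tolist() for k,v in s.items()}, r.nose_length)
for n in ("scene","top"):
    c=cams.read_camera(n); cv2.imwrite(f"pics/{n}0.png",c["frame"]); np.savez(f"{n}.npz",**c)
    print(n,c["intrinsics"].round(1).tolist(),c["R"].round(3).tolist(),c["t"].round(3).tolist())
a=cv2.imread("pics/top0.png"); cv2.imwrite("pics/top0b.png",cv2.resize(a,(800,600),interpolation=cv2.INTER_CUBIC))
a=cv2.imread("pics/scene0.png"); cv2.imwrite("pics/scene0b.png",cv2.resize(a,(800,600),interpolation=cv2.INTER_CUBIC))
E
```

```text
pics
{'time': 0.0, 'q': [1.009, 0.435, 0.025, 1.574, -0.012, 1.134, -0.075], 'joint_velocities': [-0.0, -0.0, -0.001, -0.0, 0.0, -0.002, -0.001], 'tau': [-0.001, -66.786, 0.985, -31.446, -0.061, 0.043, 0.0], 'ee_pos': [0.277, -0.56, 0.248], 'eef_rot': [[0.897, 0.443, -0.001], [0.443, -0.897, 0.001], [-0.0, -0.002, -1.0]], 'ft_force': [1.081, -0.473, -0.192], 'moment': [-0.016, -0.011, 0.021], 'gripper_force': 0.0, 'opening': 0.092} 0.022
scene [[422.9, 0.0, 285.6], [0.0, 422.9, 207.6], [0.0, 0.0, 1.0]] [[-0.836, -0.548, 0.001], [-0.313, 0.476, -0.822], [0.45, -0.687, -0.57]] [0.579, 0.188, 0.843]
top [[465.8, 0.0, 277.5], [0.0, 465.8, 218.0], [0.0, 0.0, 1.0]] [[0.0, -1.0, -0.027], [-0.984, 0.004, -0.18], [0.18, 0.027, -0.983]] [0.193, 0.582, 0.924]
```

View pics/top0b.png

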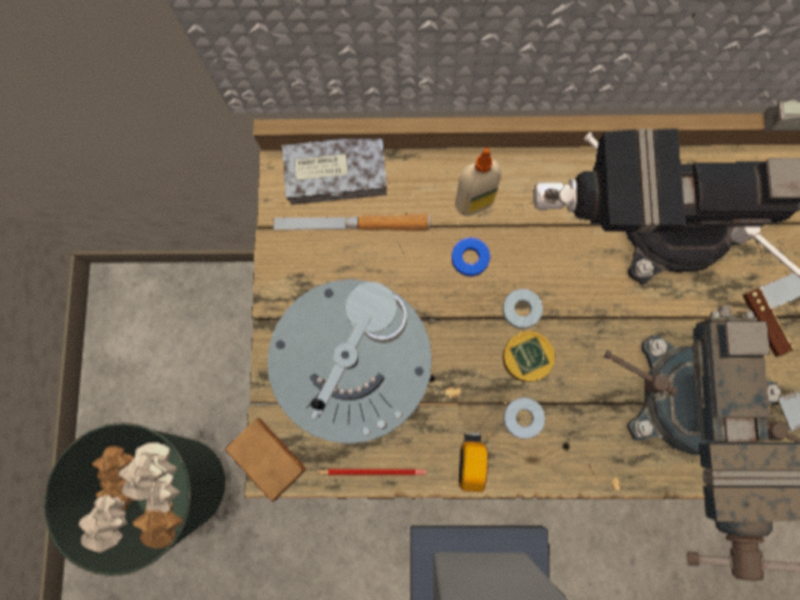

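View pics/scene0b.png

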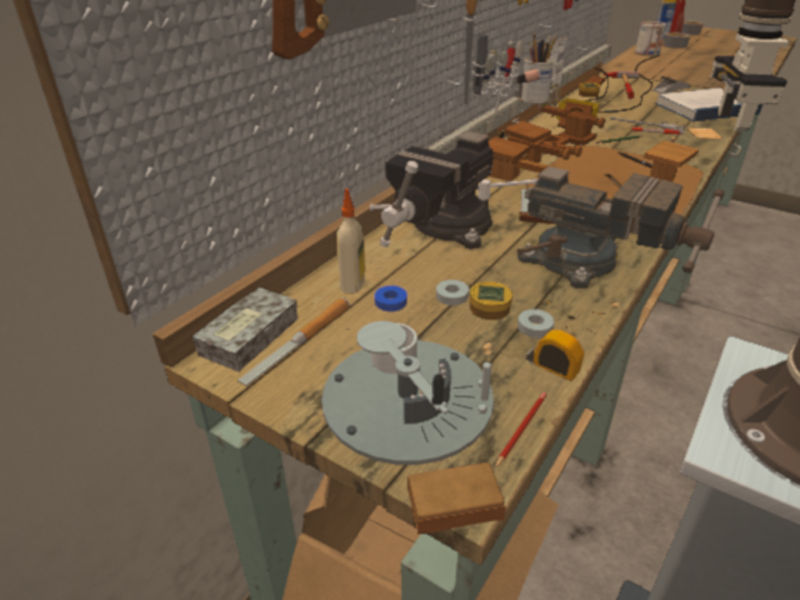

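The top view shows the magazine centre near (345,355) in the 800-px picture, grey rings near (523,309) and (524,418), the tin between them, and the lever post near (317,405). I'll enlarge crops to find the pin and the lever angle.

```bash
cat > h.py <<'E'
import numpy as np, cv2
from scipy.optimize import least_squares
def cam(n):
    c=np.load(n+".npz"); return c
def unproj(c,uv,z):
    K,R,t=c["intrinsics"],c["R"],c["t"]
    d=R.T@np.linalg.solve(K,np.array([*uv,1.])); o=-R.T@t
    return o+d*(z-o[2])/d[2]
def proj(c,X):
    p=c["intrinsics"]@(c["R"]@np.asarray(X)+c["t"]); return p[:2]/p[2]
E
python3 - <<'E'
import cv2
a=cv2.imread("pics/top0.png"); b=cv2.imread("pics/scene0.png")
A=cv2.resize(a[190:314,180:310],(800-170,600),interpolation=cv2.INTER_CUBIC)  # scale 4.84
cv2.imwrite("pics/topc.png",A)
cv2.imwrite("pics/scec.png",cv2.resize(b[215:325,220:350],(709,600),interpolation=cv2.INTER_CUBIC))
E
```

```text
(no output)
```

View pics/topc.png

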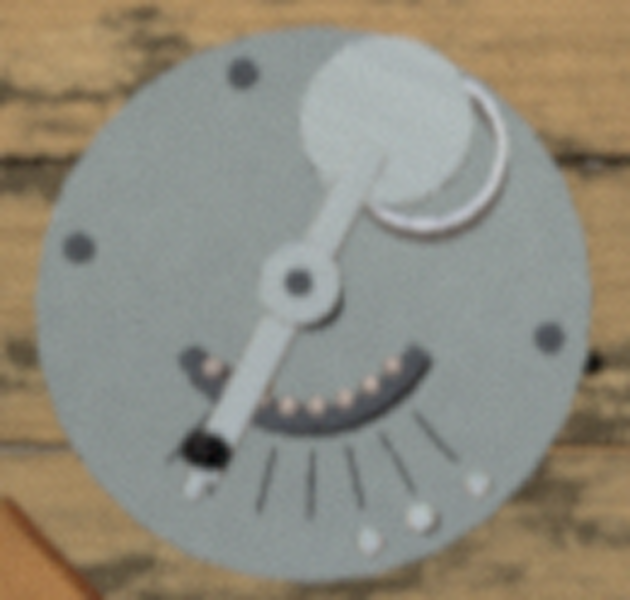

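View pics/scec.png

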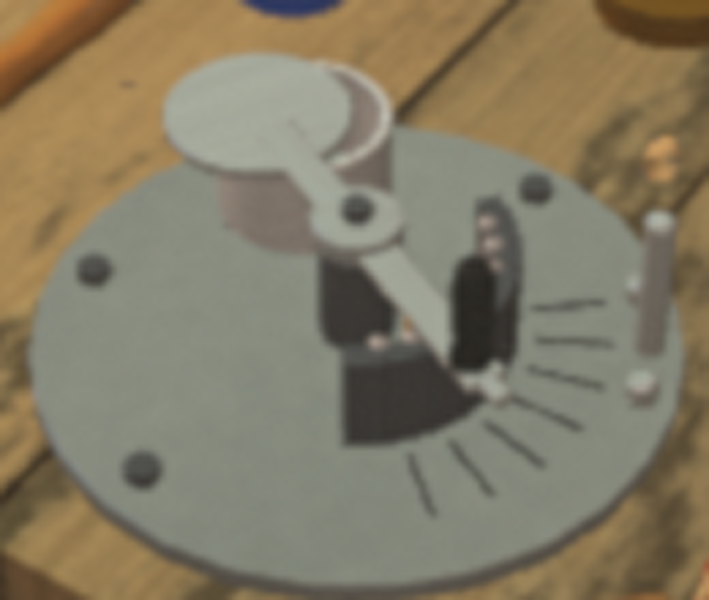

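```bash
python3 - <<'E'
import numpy as np, cv2
from h import *
T=cam("top"); S=cam("scene")
def t(x,y): return ((x+.5)/4.846-.5+180,(y+.5)/4.839-.5+190)
def s(x,y): return ((x+.5)/5.454-.5+220,(y+.5)/5.454-.5+215)
hub=unproj(T,t(299,283),.073); hub2=unproj(S,s(357,208),.073)
print("hub",hub,hub2)
# plate rim ellipse in topc: fit grey mask centre
import numpy as np
p=hub
for n,uv,z in (("plug4",t(369,540),.02),("pin5?",t(420,517),.075),("plug6",t(478,485),.02),("post",t(205,445),.107),("tip",t(200,485),.06),("cover",t(387,119),.062),("tubeR",t(507,148),.054)):
    X=unproj(T,uv,z); d=X-p; print(n,X.round(4),"r",np.hypot(*d[:2]).round(4),"ang",np.arctan2(d[1],d[0]).round(3))
for n,uv,z in (("pintop",s(658,220),.075),("plugA",s(640,383),.02),("plugB",s(635,288),.02)):
    X=unproj(S,uv,z); d=X-hub2; print("S",n,X.round(4),"r",np.hypot(*d[:2]).round(4),"ang",np.arctan2(d[1],d[0]).round(3))
# rings, plate
hsv=cv2.cvtColor(T["frame"],cv2.COLOR_BGR2HSV)
m=((hsv[...,1]<60)&(hsv[...,2]>110)).astype(np.uint8)
n,l,st,ce=cv2.connectedComponentsWithStats(m)
for i in range(1,n):
    x,y,w,h,a=st[i]
    if 170<x<420 and 170<y<330 and a>200:
        cs,_=cv2.findContours((l==i).astype(np.uint8),cv2.RETR_EXTERNAL,cv2.CHAIN_APPROX_NONE)
        e=cv2.fitEllipse(cv2.convexHull(max(cs,key=len)))
        print(st[i],"ell",np.round(e[0],1),np.round(e[1],1),unproj(T,e[0],.018 if a<3000 else .01).round(4))
for n,uv in (("rA",(523*.7,309*.7)),("rB",(524*.7,418*.7)),("tin",(529*.7,356*.7)),("blue",(471*.7,257*.7)),("tape",(474*.7,466*.7))): print(n,unproj(T,uv,.018).round(3))
E
```

```text
hub [0.51674717 0.26491004 0.073     ] [0.51997694 0.26501929 0.073     ]
plug4 [0.4101 0.2383 0.02  ] r 0.1099 ang -2.897
pin5? [0.4193 0.2133 0.075 ] r 0.1103 ang -2.654
plug6 [0.4339 0.1907 0.02  ] r 0.1112 ang -2.411
post [0.4474 0.2982 0.107 ] r 0.077 ang 2.694
tip [0.4328 0.3068 0.06  ] r 0.0939 ang 2.678
cover [0.5892 0.229  0.062 ] r 0.0809 ang -0.46
tubeR [0.5777 0.1773 0.054 ] r 0.1067 ang -0.963
S pintop [0.4229 0.212  0.075 ] r 0.1106 ang -2.642
S plugA [0.4121 0.2386 0.02  ] r 0.111 ang -2.901
S plugB [0.4376 0.194  0.02  ] r 0.1088 ang -2.43
[ 187  195  115  116 9958] ell [244.3 252.4] [114.4 116.2] [0.5147 0.2649 0.01  ]
[352 202  28  28 531] ell [365.5 215.6] [27.8 28.2] [0.5934 0.0009 0.018 ]
[352 278  30  29 597] ell [366.7 292.2] [29.2 29.7] [0.4289 0.004  0.018 ]
rA [ 0.592 -0.     0.018]
rB [0.428 0.004 0.018]
tin [ 0.52  -0.007  0.018]
blue [0.674 0.077 0.018]
tape [0.359 0.079 0.018]
```

Both cameras agree: the tall pin is at notch 5 (bearing −2.65) and the lever is in notch 1. The pivot is at about (0.518, 0.265) and the grey rings at (0.593, 0.001) and (0.429, 0.004). I'll cage the post loosely between the fingers and walk it round click by click.

```bash
python3 -m crank '[{"twist":[0,0,0],"xyz":[0,0,0.15],"jaw":0.5},{"twist":[0,0,0],"xyz":[0,0,0.3],"jaw":0.5},{"twist":[0,0,0.05],"xyz":[0.05,0.1,0.3],"jaw":0.5},{"twist":[0,0,0.35],"xyz":[0.36,0.92,0.3],"jaw":0.5},{"twist":[0,0,0.35],"xyz":[0.36,0.92,0.3],"jaw":0.5},{"twist":[0,0,0.35],"xyz":[0.36,0.92,0.3],"jaw":0.5},{"twist":[0,0,0.35],"xyz":[0.36,0.92,0.3],"jaw":0.5},{"twist":[0,0,0.35],"xyz":[0.36,0.92,0.3],"jaw":0.5},{"twist":[0,0,0.35],"xyz":[0.36,0.92,0.3],"jaw":0.5},{"twist":[0,0,0.35],"xyz":[0.36,0.92,0.3],"jaw":0.5},{"twist":[0,0,0.35],"xyz":[0.36,0.92,0.3],"jaw":0.5},{"twist":[0,0,0.35],"xyz":[0.36,0.92,0.3],"jaw":0.5}]' 20
```

```text
time: 1.6
ee_pos: [0.4565, -0.1009, 0.3984]
eef_rot: [[0.012, 1.0, -0.001], [1.0, -0.012, -0.0], [-0.0, -0.001, -1.0]]
ft_force: [0.4, 0.6, -0.1]
opening: 0.0461
gripper_force: 0.0
```

```bash
python3 -m crank '[{"twist":[0,0,0.353],"xyz":[-0.019,0.802,-0.1],"jaw":0.5},{"twist":[0,0,0.353],"xyz":[-0.019,0.802,-0.1],"jaw":0.5},{"twist":[0,0,0.353],"xyz":[-0.019,0.802,-0.1],"jaw":0.5},{"twist":[0,0,0.353],"xyz":[-0.019,0.802,-0.1],"jaw":0.5},{"twist":[0,0,0.353],"xyz":[-0.019,0.802,-0.1],"jaw":0.5},{"twist":[0,0,0.353],"xyz":[-0.019,0.802,-0.1],"jaw":0.5},{"twist":[0,0,0.353],"xyz":[-0.019,0.802,-0.1],"jaw":0.5},{"twist":[0,0,0.353],"xyz":[-0.019,0.802,-0.456],"jaw":0.5},{"twist":[0,0,0.353],"xyz":[-0.019,0.802,-0.456],"jaw":0.5},{"twist":[0,0,0.353],"xyz":[-0.019,0.802,-0.456],"jaw":0.5},{"twist":[0,0,0.353],"xyz":[-0.019,0.802,-0.456],"jaw":0.5}]'
python3 - <<'E'
from station import telemetry,cams
import cv2,numpy as np
s=telemetry.read_state(); c=cams.read_camera("wrist"); np.savez("w1.npz",**{k:v for k,v in c.items()},p=s["ee_pos"],Rt=s["eef_rot"])
print(s["q"],c["intrinsics"].round(1).tolist(),c["mount"].round(3).tolist())
cv2.imwrite("pics/w1.png",cv2.resize(c["frame"],(800,600),interpolation=cv2.INTER_CUBIC))
E
```

```text
time: 2.98
ee_pos: [0.4466, 0.2969, 0.1673]
eef_rot: [[-0.889, 0.459, -0.006], [0.459, 0.889, -0.005], [0.003, -0.007, -1.0]]
ft_force: [-0.8, 0.7, 0.6]
opening: 0.0458
gripper_force: 0.0
[-0.13783607  0.49432424 -0.75595319  1.83810868  0.40239975  0.97736467
  0.02718649] [[325.2, 0.0, 283.5], [0.0, 325.2, 204.2], [0.0, 0.0, 1.0]] [[-0.001, -0.958, -0.286, 0.078], [1.0, -0.0, -0.001, -0.0], [0.0, -0.286, 0.958, -0.135], [0.0, 0.0, 0.0, 1.0]]
```

View pics/w1.png

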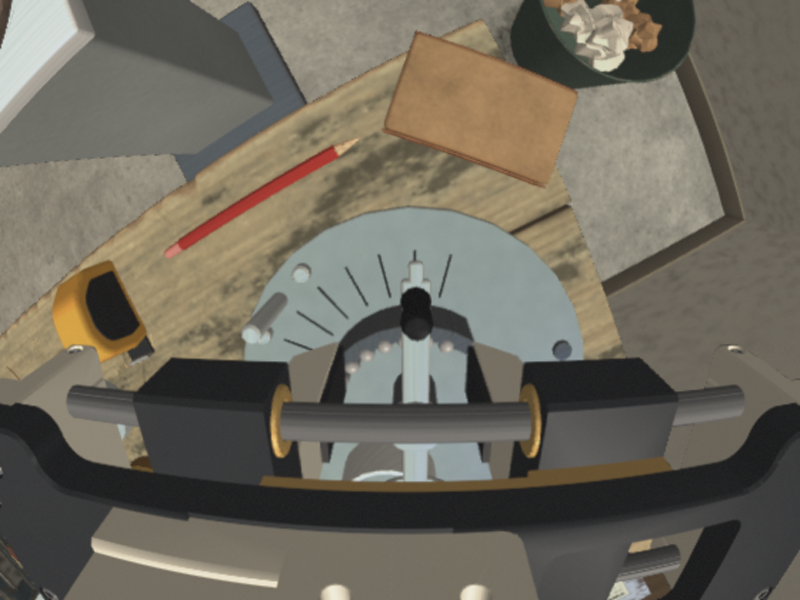

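```bash
cat >> h.py <<'E'
def wunproj(w,uv,z):
    K=w["intrinsics"]; d=np.array(uv)-K[:2,2]; r=np.hypot(*d); th=r/K[0,0]
    ray=np.array([*(np.sin(th)*d/max(r,1e-9)),np.cos(th)]); M=w["mount"]
    o=w["p"]+w["Rt"]@M[:3,3]; v=w["Rt"]@M[:3,:3]@ray
    return o+v*(z-o[2])/v[2]
E
python3 - <<'E'
from h import *
w=np.load("w1.npz"); f=lambda x,y:((x+.5)*.7-.5,(y+.5)*.7-.5)
for n,a,z in (("post",(416.5,320),.105),("plug4",(302,269),.02),("pintop",(252,335),.075),("screw",(562,350),.01),("tip",(416,264),.063)):
    print(n,wunproj(w,f(*a),z).round(4))
for n in range(1,6):
    ph=.008+2.422+.24*n; print(n,(.518+.08*np.cos(ph)).round(4),(.265+.08*np.sin(ph)).round(4),"ybear",round(ph-np.pi/2,3))
E
```

```text
post [0.4436 0.3033 0.105 ]
plug4 [0.4079 0.2412 0.02  ]
pintop [0.4207 0.2144 0.075 ]
screw [0.5434 0.3707 0.01  ]
tip [0.4293 0.311  0.063 ]
1 0.4467 0.3013 ybear 1.099
2 0.4401 0.2834 ybear 1.339
3 0.438 0.2643 ybear 1.579
4 0.4405 0.2453 ybear 1.819
5 0.4474 0.2275 ybear 2.059
```

```bash
python3 -m crank '[{"twist":[0,0,0],"xyz":[0,0.003,0],"jaw":0.5},{"twist":[0,0,0],"xyz":[0,0.003,-0.08],"jaw":0.5},{"twist":[0,0,0],"xyz":[0,0.003,-0.15],"jaw":0.5},{"twist":[0,0,0],"xyz":[0,0.003,-0.156],"jaw":0.5},{"twist":[0,0,0],"xyz":[0,0.003,-0.156],"jaw":0.5},{"twist":[0,0,0],"xyz":[0,0.003,-0.156],"jaw":0.72},{"twist":[0,0,0],"xyz":[0,0.003,-0.156],"jaw":0.72},{"twist":[0,0,0],"xyz":[0,0.003,-0.156],"jaw":0.72},{"twist":[0,0,0],"xyz":[0,0.003,-0.156],"jaw":0.72}]'
```

```text
time: 4.15
ee_pos: [0.4473, 0.3021, 0.0929]
eef_rot: [[-0.89, 0.457, 0.0], [0.457, 0.89, 0.0], [-0.0, 0.0, -1.0]]
ft_force: [0.2, 0.5, -0.3]
opening: 0.0259
gripper_force: 0.0
```

```bash
python3 -m crank '[{"twist":[0,0,0.015],"xyz":[-0.003,-0.007,0],"jaw":0.72},{"twist":[0,0,0.03],"xyz":[-0.006,-0.014,0],"jaw":0.72},{"twist":[0,0,0.046],"xyz":[-0.009,-0.022,0],"jaw":0.72},{"twist":[0,0,0.061],"xyz":[-0.011,-0.029,0],"jaw":0.72},{"twist":[0,0,0.076],"xyz":[-0.014,-0.036,0],"jaw":0.72},{"twist":[0,0,0.076],"xyz":[-0.014,-0.036,0],"jaw":0.72},{"twist":[0,0,0.076],"xyz":[-0.014,-0.036,0],"jaw":0.72},{"twist":[0,0,0.076],"xyz":[-0.014,-0.036,0],"jaw":0.72}]'
python3 - <<'E'
from station import telemetry,cams
import cv2,numpy as np
s=telemetry.read_state(); c=cams.read_camera("wrist"); print(s["ft_force"])
cv2.imwrite("pics/w2.png",cv2.resize(c["frame"][130:290,150:450],(800,427),interpolation=cv2.INTER_CUBIC))
E
```

```text
time: 5.15
ee_pos: [0.4403, 0.2843, 0.0928]
eef_rot: [[-0.972, 0.234, 0.0], [0.234, 0.972, 0.0], [-0.0, 0.0, -1.0]]
ft_force: [0.1, -0.4, -0.4]
opening: 0.0257
gripper_force: 0.0
[ 0.13748034 -0.39327001 -0.36285483]
```

View pics/w2.png

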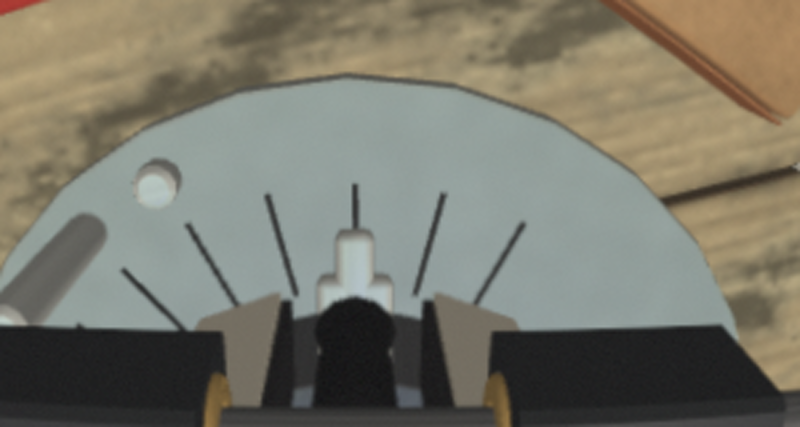

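The lever now rests in notch 2 with the post (355,345) centred between the fingers. The pin foot (90,225) lies on line 5 and the plug (157,185) on line 4, so the pin is in notch 5. Next click is to notch 3.

```bash
python3 -m crank '[{"twist":[0,0,0.015],"xyz":[-0.001,-0.008,0],"jaw":0.72},{"twist":[0,0,0.03],"xyz":[-0.002,-0.015,0],"jaw":0.72},{"twist":[0,0,0.046],"xyz":[-0.003,-0.023,0],"jaw":0.72},{"twist":[0,0,0.061],"xyz":[-0.004,-0.031,0],"jaw":0.72},{"twist":[0,0,0.076],"xyz":[-0.004,-0.038,0],"jaw":0.72},{"twist":[0,0,0.076],"xyz":[-0.004,-0.038,0],"jaw":0.72},{"twist":[0,0,0.076],"xyz":[-0.004,-0.038,0],"jaw":0.72},{"twist":[0,0,0.076],"xyz":[-0.004,-0.038,0],"jaw":0.72},{"twist":[0,0,0.076],"xyz":[-0.004,-0.038,0],"jaw":0.72},{"twist":[0,0,0.076],"xyz":[-0.004,-0.038,0],"jaw":0.72}]'
python3 - <<'E'
from station import telemetry,cams
import cv2,numpy as np
c=cams.read_camera("wrist")
cv2.imwrite("pics/w3.png",cv2.resize(c["frame"][130:290,150:450],(800,427),interpolation=cv2.INTER_CUBIC))
E
```

```text
time: 6.45
ee_pos: [0.4383, 0.2652, 0.0927]
eef_rot: [[-1.0, -0.003, 0.0], [-0.003, 1.0, 0.0], [-0.0, 0.0, -1.0]]
ft_force: [0.6, 1.7, 0.4]
opening: 0.0256
gripper_force: 0.0
```

View pics/w3.png

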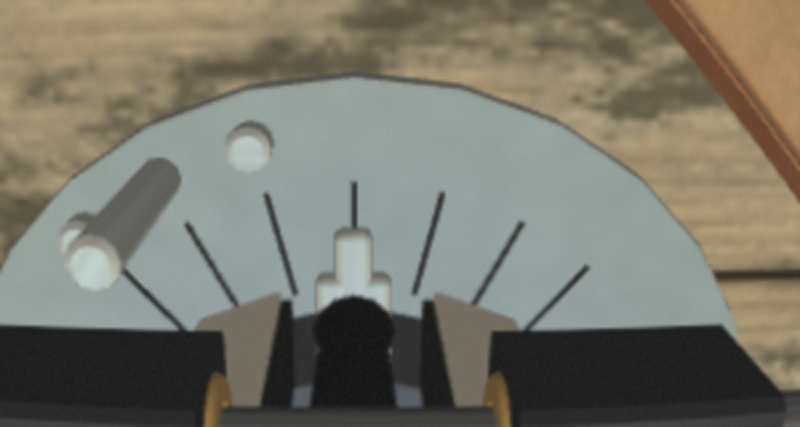

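The lever is in notch 3, two short of the pin: three lines lie to its right, and plug 4 is next at (248,147). I'll click to notch 4 the same way, then to notch 5.

```bash
python3 -m crank '[{"twist":[0,0,0.015],"xyz":[0.0,-0.008,0],"jaw":0.72},{"twist":[0,0,0.03],"xyz":[0.001,-0.015,0],"jaw":0.72},{"twist":[0,0,0.046],"xyz":[0.002,-0.023,0],"jaw":0.72},{"twist":[0,0,0.061],"xyz":[0.004,-0.031,0],"jaw":0.72},{"twist":[0,0,0.076],"xyz":[0.005,-0.038,0],"jaw":0.72},{"twist":[0,0,0.076],"xyz":[0.005,-0.038,0],"jaw":0.72},{"twist":[0,0,0.076],"xyz":[0.005,-0.038,0],"jaw":0.72},{"twist":[0,0,0.076],"xyz":[0.005,-0.038,0],"jaw":0.72},{"twist":[0,0,0.076],"xyz":[0.005,-0.038,0],"jaw":0.72},{"twist":[0,0,0.076],"xyz":[0.005,-0.038,0],"jaw":0.72}]'
python3 - <<'E'
from station import telemetry,cams
import cv2,numpy as np
c=cams.read_camera("wrist")
cv2.imwrite("pics/w4.png",cv2.resize(c["frame"][130:290,150:450],(800,427),interpolation=cv2.INTER_CUBIC))
E
```

```text
time: 7.75
ee_pos: [0.4408, 0.2462, 0.0928]
eef_rot: [[-0.971, -0.24, 0.0], [-0.24, 0.971, 0.0], [-0.0, 0.0, -1.0]]
ft_force: [1.0, 0.5, 0.4]
opening: 0.0257
gripper_force: 0.0
```

View pics/w4.png

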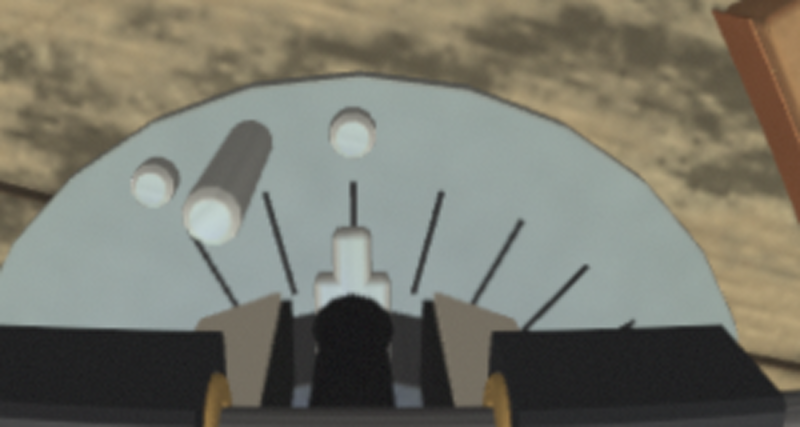

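Notch 4: the lever points at the plug (352,132), with the pin next.

```bash
python3 -m crank '[{"twist":[0,0,0.015],"xyz":[0.002,-0.007,0],"jaw":0.72},{"twist":[0,0,0.03],"xyz":[0.005,-0.015,0],"jaw":0.72},{"twist":[0,0,0.046],"xyz":[0.008,-0.022,0],"jaw":0.72},{"twist":[0,0,0.061],"xyz":[0.011,-0.029,0],"jaw":0.72},{"twist":[0,0,0.076],"xyz":[0.014,-0.036,0],"jaw":0.72},{"twist":[0,0,0.076],"xyz":[0.014,-0.036,0],"jaw":0.72},{"twist":[0,0,0.076],"xyz":[0.014,-0.036,0],"jaw":0.72},{"twist":[0,0,0.076],"xyz":[0.014,-0.036,0],"jaw":0.72},{"twist":[0,0,0.076],"xyz":[0.014,-0.036,0],"jaw":0.72},{"twist":[0,0,0.076],"xyz":[0.014,-0.036,0],"jaw":0.72}]'
python3 - <<'E'
from station import telemetry,cams
import cv2,numpy as np
s=telemetry.read_state();c=cams.read_camera("wrist");print(s["q"].round(2) if hasattr(s["q"],"round") else s["q"])
np.savez("w5.npz",**c,p=s["ee_pos"],Rt=s["eef_rot"])
b=c["frame"][130:290,150:450]; a=cv2.imread("pics/w4.png")
# lever tip columns: bright pixels in the row at crop y=250/2.667
for im in (cv2.resize(a,(300,160),interpolation=cv2.INTER_AREA),b):
    row=im[93,80:180].mean(1); print(80+np.where(row>row.mean()+25)[0], row.round(0).astype(int)[40:66].tolist())
E
```

```text
time: 9.05
ee_pos: [0.4478, 0.2282, 0.0928]
eef_rot: [[-0.887, -0.462, 0.0], [-0.462, 0.887, 0.0], [-0.0, -0.0, -1.0]]
ft_force: [0.8, 0.3, 0.1]
opening: 0.0257
gripper_force: 0.0
[ 0.1   0.63 -0.95  1.99  0.67  0.88  0.84]
[127 128 129 130 131 132 133 134 135] [157, 157, 158, 155, 147, 156, 171, 181, 187, 187, 185, 186, 188, 190, 189, 188, 178, 162, 143, 146, 157, 159, 159, 159, 159, 158]
[127 128 129 130 131 132 133 134 135] [155, 157, 155, 156, 149, 164, 176, 181, 185, 184, 184, 185, 185, 186, 187, 184, 172, 151, 131, 137, 151, 153, 152, 153, 153, 153]
```

Relative to the hand, the lever looks the same as in notch 4, so it has followed to notch 5. Next I open, lift, and hover over the far ring.

```bash
python3 -m crank '[{"twist":[0,0,0],"xyz":[0,0,0],"jaw":0.5},{"twist":[0,0,0],"xyz":[0,0,0],"jaw":0.5},{"twist":[0,0,0],"xyz":[0,0,0.1],"jaw":0.5},{"twist":[0,0,0],"xyz":[0,0,0.214],"jaw":0.1},{"twist":[0,0,-0.156],"xyz":[0.29,-0.453,0.214],"jaw":0},{"twist":[0,0,-0.156],"xyz":[0.29,-0.453,0.214],"jaw":0},{"twist":[0,0,-0.156],"xyz":[0.29,-0.453,0.214],"jaw":0},{"twist":[0,0,-0.156],"xyz":[0.29,-0.453,0.214],"jaw":0},{"twist":[0,0,-0.156],"xyz":[0.29,-0.453,0.214],"jaw":0},{"twist":[0,0,-0.156],"xyz":[0.29,-0.453,0.214],"jaw":0},{"twist":[0,0,-0.156],"xyz":[0.29,-0.453,0.214],"jaw":0}]'
cat > look.py <<'E'
from station import telemetry,cams
from h import *
import sys
def ring(fn,guess):
    s=telemetry.read_state();c=cams.read_camera("wrist");w=dict(**c,p=s["ee_pos"],Rt=s["eef_rot"]);np.savez(fn+".npz",**w)
    f=c["frame"]; hsv=cv2.cvtColor(f,cv2.COLOR_BGR2HSV); cv2.imwrite(f"pics/{fn}.png",cv2.resize(f,(800,600)))
    m=((hsv[...,1]<60)&(hsv[...,2]>110)).astype(np.uint8)
    n,l,st,ce=cv2.connectedComponentsWithStats(m)
    for i in range(1,n):
        if st[i,4]>300:
            cs,_=cv2.findContours((l==i).astype(np.uint8),cv2.RETR_EXTERNAL,cv2.CHAIN_APPROX_NONE)
            P=np.array([wunproj(w,q,.018)[:2] for q in cv2.convexHull(max(cs,key=len))[:,0]])
            (cx,cy),rad=cv2.minEnclosingCircle((P*1000).astype(np.float32))
            if np.hypot(cx/1000-guess[0],cy/1000-guess[1])<.04: print("ring",cx,cy,"r",rad,"area",st[i,4])
    print("tcp",s["ee_pos"],s["ft_force"])
if __name__=="__main__": ring(sys.argv[1],(float(sys.argv[2]),float(sys.argv[3])))
E
python3 look.py w6 .593 .001
```

```text
time: 10.48
ee_pos: [0.5918, 0.004, 0.1999]
eef_rot: [[-1.0, 0.006, -0.0], [0.006, 1.0, 0.001], [0.0, 0.001, -1.0]]
ft_force: [-0.2, -0.4, -0.4]
opening: 0.0914
gripper_force: 0.0
ring 595.4271850585938 -0.948512852191925 r 30.10157012939453 area 2166
tcp [0.59180664 0.00404167 0.19993326] [-0.18150658 -0.36124731 -0.35761724]
```

View pics/w6.png

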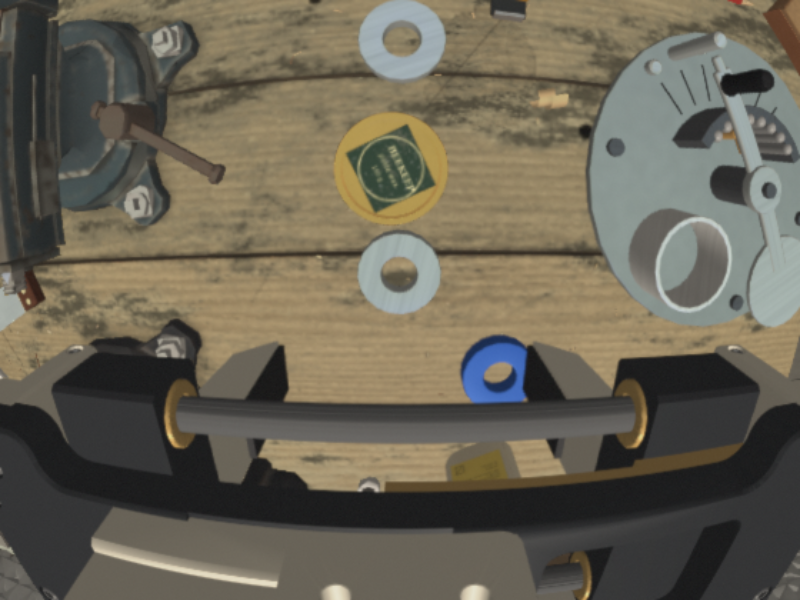

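The lever points at the pin and the tube is open. The ring is at (0.5954, −0.0009) with a fitted radius of 30.1 mm, which matches the real ring. I'll squeeze it once to centre it, release, and look again so that camera bias cancels.

```bash
python3 -m crank '[{"twist":[0,0,0],"xyz":[0.007,-0.004,-0.1],"jaw":0},{"twist":[0,0,0],"xyz":[0.007,-0.004,-0.2],"jaw":0},{"twist":[0,0,0],"xyz":[0.007,-0.004,-0.3],"jaw":0},{"twist":[0,0,0],"xyz":[0.007,-0.004,-0.336],"jaw":0},{"twist":[0,0,0],"xyz":[0.007,-0.004,-0.336],"jaw":0},{"twist":[0,0,0],"xyz":[0.007,-0.004,-0.336],"jaw":0.4},{"twist":[0,0,0],"xyz":[0.007,-0.004,-0.336],"jaw":0.4},{"twist":[0,0,0],"xyz":[0.007,-0.004,-0.336],"jaw":0.4},{"twist":[0,0,0],"xyz":[0.007,-0.004,-0.336],"jaw":0.4}]' 10
python3 -m crank '[{"twist":[0,0,0],"xyz":[0,0,0],"jaw":0},{"twist":[0,0,0],"xyz":[0,0,0],"jaw":0},{"twist":[0,0,0],"xyz":[0,0,0],"jaw":0},{"twist":[0,0,0],"xyz":[0,0,0.1],"jaw":0},{"twist":[0,0,0],"xyz":[0,0,0.2],"jaw":0},{"twist":[0,0,0],"xyz":[0,0,0.3],"jaw":0},{"twist":[0,0,0],"xyz":[0,0,0.336],"jaw":0},{"twist":[0,0,0],"xyz":[0,0,0.336],"jaw":0},{"twist":[0,0,0],"xyz":[0,0,0.336],"jaw":0},{"twist":[0,0,0],"xyz":[0,0,0.336],"jaw":0}]'
python3 look.py w7 .595 .00
```

```text
time: 11.65
ee_pos: [0.5967, -0.0005, 0.0324]
eef_rot: [[-1.0, 0.01, 0.001], [0.01, 1.0, -0.0], [-0.001, -0.0, -1.0]]
ft_force: [-0.7, -0.9, 4.0]
opening: 0.0601
gripper_force: 10.0
time: 12.9
ee_pos: [0.5955, -0.0007, 0.198]
eef_rot: [[-1.0, 0.009, -0.003], [0.009, 1.0, -0.0], [0.003, -0.0, -1.0]]
ft_force: [0.0, -0.6, -0.7]
opening: 0.0919
gripper_force: 0.0
ring 595.8636474609375 -0.8912382125854492 r 29.95425796508789 area 2193
tcp [ 0.59549111 -0.00069689  0.19801011] [ 0.03551618 -0.60203203 -0.72494751]
```

```bash
python3 -m crank '[{"twist":[0,0,-0.388],"xyz":[-0.037,0.427,0],"jaw":0},{"twist":[0,0,-0.388],"xyz":[-0.037,0.427,0],"jaw":0},{"twist":[0,0,-0.388],"xyz":[-0.037,0.427,0],"jaw":0},{"twist":[0,0,-0.388],"xyz":[-0.037,0.427,0],"jaw":0},{"twist":[0,0,-0.388],"xyz":[-0.037,0.427,0],"jaw":0},{"twist":[0,0,-0.388],"xyz":[-0.037,0.427,0],"jaw":0},{"twist":[0,0,-0.388],"xyz":[-0.037,0.427,0],"jaw":0},{"twist":[0,0,-0.388],"xyz":[-0.037,0.427,0],"jaw":0},{"twist":[0,0,-0.388],"xyz":[-0.037,0.427,0],"jaw":0},{"twist":[0,0,-0.388],"xyz":[-0.037,0.427,0],"jaw":0}]'
python3 - <<'E'
from station import telemetry,cams
from h import *
s=telemetry.read_state();c=cams.read_camera("wrist");w=dict(**c,p=s["ee_pos"],Rt=s["eef_rot"]);np.savez("w8.npz",**w)
print(s["q"].round(2) if hasattr(s["q"],"round") else s["q"],s["ee_pos"])
# rectify the z=.054 plane round the tube to a 5px/mm metric view
g=np.stack(np.meshgrid(np.arange(-60,60,.2),np.arange(60,-60,-.2)),-1)/1000+[.5776,.2127]
X=np.concatenate([g,np.full(g.shape[:2]+(1,),.054)],-1)
R=w["Rt"]@w["mount"][:3,:3]; o=w["p"]+w["Rt"]@w["mount"][:3,3]
p=(X-o)@R; th=np.arctan2(np.hypot(p[...,0],p[...,1]),p[...,2]); k=th/np.hypot(p[...,0],p[...,1])*c["intrinsics"][0,0]
K=c["intrinsics"]
im=cv2.remap(c["frame"],(p[...,0]*k+K[0,2]).astype(np.float32),(p[...,1]*k+K[1,2]).astype(np.float32),cv2.INTER_CUBIC)
cv2.imwrite("pics/rect.png",im)
E
```

```text
time: 14.2
ee_pos: [0.5777, 0.213, 0.1995]
eef_rot: [[-0.337, 0.942, -0.0], [0.942, 0.337, 0.0], [0.0, -0.0, -1.0]]
ft_force: [0.4, 0.7, -0.2]
opening: 0.0917
gripper_force: 0.0
[-0.05  0.53 -0.58  1.62  0.32  1.09 -0.38] [0.57773105 0.21301473 0.19951313]
```

View pics/rect.png

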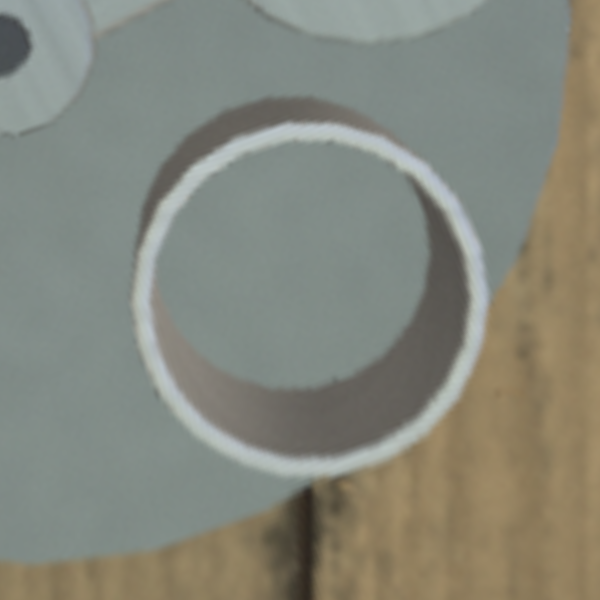

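The rectified view shows the tube rim from 133 to 488 across and 122 to 478 down, centred near (310,300). That puts the tube axis at about (0.5797, 0.2127). I'll refine it with a numeric fit.

```bash
python3 - <<'E'
import cv2,numpy as np
g=cv2.imread("pics/rect.png").min(2).astype(float)
yy,xx=np.mgrid[:600,:600]; best=None
from scipy.optimize import minimize
g=cv2.GaussianBlur(g,(0,0),3)
a=np.linspace(0,2*np.pi,360,endpoint=False)
def f(p): # mean brightness on the rim centre line
    return -cv2.remap(g.astype(np.float32),(p[0]+p[2]*np.cos(a)).astype(np.float32)[None],(p[1]+p[2]*np.sin(a)).astype(np.float32)[None],cv2.INTER_LINEAR).mean()
r=minimize(f,[310,300,170],method="Nelder-Mead"); x,y,R=r.x
print(r.x,-r.fun,"tube",.5776+(x-300)*.0002,.2127-(y-300)*.0002,"midR mm",R/5)
E
```

```text
[310.2971172  298.74980619 167.90610385] 180.1302947998047 tube 0.5796594234390258 0.21295003876228166 midR mm 33.58122077082391
```

```bash
python3 -m crank '[{"twist":[0,0,0.388],"xyz":[0.036,-0.427,0],"jaw":0},{"twist":[0,0,0.388],"xyz":[0.036,-0.427,0],"jaw":0},{"twist":[0,0,0.388],"xyz":[0.036,-0.427,0],"jaw":0},{"twist":[0,0,0.388],"xyz":[0.036,-0.427,0],"jaw":0},{"twist":[0,0,0.388],"xyz":[0.036,-0.427,0],"jaw":0},{"twist":[0,0,0.388],"xyz":[0.036,-0.427,0],"jaw":0},{"twist":[0,0,0.388],"xyz":[0.036,-0.427,0],"jaw":0},{"twist":[0,0,0.388],"xyz":[0.036,-0.427,0],"jaw":0},{"twist":[0,0,0.388],"xyz":[0.036,-0.427,-0.1],"jaw":0},{"twist":[0,0,0.388],"xyz":[0.036,-0.427,-0.2],"jaw":0}]'
python3 -m crank '[{"twist":[0,0,0],"xyz":[0,0,-0.1],"jaw":0},{"twist":[0,0,0],"xyz":[0,0,-0.136],"jaw":0},{"twist":[0,0,0],"xyz":[0,0,-0.136],"jaw":0},{"twist":[0,0,0],"xyz":[0,0,-0.136],"jaw":0.4},{"twist":[0,0,0],"xyz":[0,0,-0.136],"jaw":0.4},{"twist":[0,0,0],"xyz":[0,0,-0.136],"jaw":0.4},{"twist":[0,0,0],"xyz":[0,0,-0.136],"jaw":0.4}]' 30
```

```text
time: 15.5
ee_pos: [0.5964, -0.0006, 0.0992]
eef_rot: [[-1.0, 0.012, 0.002], [0.012, 1.0, -0.0], [-0.002, -0.0, -1.0]]
ft_force: [0.6, 0.1, -0.7]
opening: 0.0916
gripper_force: 0.0
time: 16.38
ee_pos: [0.5962, -0.0004, 0.0324]
eef_rot: [[-1.0, 0.01, 0.001], [0.01, 1.0, -0.0], [-0.001, -0.0, -1.0]]
ft_force: [-1.3, -0.6, 5.2]
opening: 0.0588
gripper_force: 30.0
```

```bash
python3 -m crank '[{"twist":[0,0,0],"xyz":[0,0,0.1],"jaw":0.4},{"twist":[0,0,0],"xyz":[0,0,0.2],"jaw":0.4},{"twist":[0,0,-0.388],"xyz":[-0.031,0.427,0.276],"jaw":0.4},{"twist":[0,0,-0.388],"xyz":[-0.031,0.427,0.276],"jaw":0.4},{"twist":[0,0,-0.388],"xyz":[-0.031,0.427,0.276],"jaw":0.4},{"twist":[0,0,-0.388],"xyz":[-0.031,0.427,0.276],"jaw":0.4},{"twist":[0,0,-0.388],"xyz":[-0.031,0.427,0.276],"jaw":0.4},{"twist":[0,0,-0.388],"xyz":[-0.031,0.427,0.276],"jaw":0.4},{"twist":[0,0,-0.388],"xyz":[-0.031,0.427,0.276],"jaw":0.4},{"twist":[0,0,-0.388],"xyz":[-0.031,0.427,0.276],"jaw":0.4},{"twist":[0,0,-0.388],"xyz":[-0.031,0.427,0.276],"jaw":0.4},{"twist":[0,0,-0.388],"xyz":[-0.031,0.427,0.276],"jaw":0.4}]'
```

```text
time: 17.88
ee_pos: [0.5802, 0.213, 0.1696]
eef_rot: [[-0.337, 0.942, -0.0], [0.942, 0.337, 0.0], [0.0, -0.0, -1.0]]
ft_force: [0.9, 0.3, -2.6]
opening: 0.0589
gripper_force: 30.0
```

```bash
python3 -m crank '[{"twist":[0,0,0],"xyz":[0,0,-0.08],"jaw":0.4},{"twist":[0,0,0],"xyz":[0,0,-0.15],"jaw":0.4},{"twist":[0,0,0],"xyz":[0,0,-0.161],"jaw":0.4},{"twist":[0,0,0],"xyz":[0,0,-0.165],"jaw":0.4},{"twist":[0,0,0],"xyz":[0,0,-0.169],"jaw":0.4},{"twist":[0,0,0],"xyz":[0,0,-0.172],"jaw":0.4},{"twist":[0,0,0],"xyz":[0,0,-0.172],"jaw":0.4}]'
```

```text
time: 18.75
ee_pos: [0.5805, 0.2132, 0.0842]
eef_rot: [[-0.336, 0.942, 0.001], [0.942, 0.336, 0.0], [-0.0, 0.001, -1.0]]
ft_force: [0.8, -0.3, -3.0]
opening: 0.0594
gripper_force: 30.0
```

No contact force with the ring's underside below the rim, so it is entering. I'll go a little deeper and release.

```bash
python3 -m crank '[{"twist":[0,0,0],"xyz":[0,0,-0.004],"jaw":0.4},{"twist":[0,0,0],"xyz":[0,0,-0.008],"jaw":0.4},{"twist":[0,0,0],"xyz":[0,0,-0.01],"jaw":0.4},{"twist":[0,0,0],"xyz":[0,0,-0.01],"jaw":0.4},{"twist":[0,0,0],"xyz":[0,0,-0.01],"jaw":0.4}]'
```

```text
time: 19.38
ee_pos: [0.5803, 0.2131, 0.0788]
eef_rot: [[-0.336, 0.942, 0.0], [0.942, 0.336, 0.0], [0.0, 0.0, -1.0]]
ft_force: [0.5, 0.2, -1.1]
opening: 0.0588
gripper_force: 30.0
```

```bash
python3 -m crank '[{"twist":[0,0,0],"xyz":[0,0,0],"jaw":0.15},{"twist":[0,0,0],"xyz":[0,0,0],"jaw":0.15},{"twist":[0,0,0],"xyz":[0,0,0],"jaw":0.15},{"twist":[0,0,0],"xyz":[0,0,0.1],"jaw":0.15},{"twist":[0,0,0],"xyz":[0,0,0.2],"jaw":0.1},{"twist":[0,0,0],"xyz":[0,0,0.242],"jaw":0},{"twist":[0,0,0],"xyz":[0,0,0.242],"jaw":0},{"twist":[0,0,0],"xyz":[0,0,0.242],"jaw":0},{"twist":[0,0,0],"xyz":[0,0,0.242],"jaw":0}]'
cat > tube.py <<'E'
import sys
from station import telemetry,cams
from h import *
def rect(w,z,c=(.580,.213)):
    g=np.stack(np.meshgrid(np.arange(-60,60,.2),np.arange(60,-60,-.2)),-1)/1000+c
    X=np.concatenate([g,np.full(g.shape[:2]+(1,),z)],-1)
    R=w["Rt"]@w["mount"][:3,:3]; o=w["p"]+w["Rt"]@w["mount"][:3,3]; p=(X-o)@R
    rr=np.hypot(p[...,0],p[...,1])+1e-12; k=np.arctan2(rr,p[...,2])/rr*w["intrinsics"][0,0]; K=w["intrinsics"]
    return cv2.remap(w["frame"],(p[...,0]*k+K[0,2]).astype(np.float32),(p[...,1]*k+K[1,2]).astype(np.float32),cv2.INTER_CUBIC)
fn=sys.argv[1]; z=float(sys.argv[2])
s=telemetry.read_state();c=cams.read_camera("wrist");w=dict(**c,p=s["ee_pos"],Rt=s["eef_rot"]);np.savez(fn+".npz",**w)
print("tcp",s["ee_pos"],s["ft_force"])
im=rect(w,z); cv2.imwrite(f"pics/{fn}.png",im)
b=cv2.GaussianBlur(im,(0,0),4)
# coarse brightness map, 5 mm cells (rows: +y to -y, cols: -x to +x)
for r in range(4,20): print(" ".join("%3d"%b[12+25*r,12+25*q].mean() for q in range(4,20)))
E
python3 tube.py w9 .028
```

```text
time: 20.5
ee_pos: [0.5797, 0.2127, 0.1983]
eef_rot: [[-0.336, 0.942, -0.002], [0.942, 0.336, -0.001], [-0.0, -0.002, -1.0]]
ft_force: [-0.1, -0.2, 0.2]
opening: 0.0918
gripper_force: 0.0
tcp [0.57970418 0.21269023 0.19833935] [-0.0968585 -0.1816825  0.1706932]
135 134 134 135 135 133 123 121 122 132 134 133 133 133 133 134
134 135 134 134 104  96  96 112 116 118 115 130 133 133 132 132
134 135 131  95 108 179 184 169 169 162 184 179 131 132 132 132
136 135  93 159 180 158 154 160 158 155 158 152 181 161 132 131
135 117 147 167 152 158 152 160 158 155 157 160 151 158 151 132
136 105 169 159 152 157 150 139 140 150 156 160 157 103 173 132
136 172 141 159 153 155 135 134 135 135 149 160 158 138 101 166
134 176 152 159 153 139 136 134 134 134 102 159 158 153  82 181
136 164 153 158 154 136 135 133 134 131 104 159 159 151  85 169
140 153 145 157 154 153 115 127 118  83 149 159 159 140  86 157
135 169 131 156 155 154 152 118 113 149 158 159 159  98  87 175
133 179 131 144 156 153 155 157 160 155 158 159 140  90  90 179
134 168 139 128 141 153 156 156 159 157 158 140  94  91 122 150
134 134 179 127 122 121 143 151 154 139 109  95  94  95 179 121
134 134 150 171 121 116 108 101  97  96  96  96  96 176 131 122
136 136 136 153 184 129 108 102  98  96  97 122 178 135 123 122
```

```bash
cat > fit.py <<'E'
import cv2,numpy as np,sys
from scipy.optimize import minimize
im=cv2.GaussianBlur(cv2.imread(sys.argv[1]),(0,0),2).mean(2)
a=np.linspace(0,2*np.pi,360,endpoint=False)
S=lambda x,y,r:cv2.remap(im.astype(np.float32),(x+r*np.cos(a)).astype(np.float32)[None],(y+r*np.sin(a)).astype(np.float32)[None],cv2.INTER_LINEAR)[0]
for nm,r0,sg in (("hole",65,1),("outer",150,-1)):
    best=min((minimize(lambda p:-np.clip(sg*(S(p[0],p[1],p[2]+4)-S(p[0],p[1],p[2]-4)),0,40).mean(),[x,y,r],method="Nelder-Mead") for x in (290,300,310) for y in (290,300,310) for r in (r0-6,r0,r0+6)),key=lambda q:q.fun)
    x,y,r=best.x; print(nm,"xy",(.580+(x-300)*.0002).round(4),(.213-(y-300)*.0002).round(4),"r mm",(r/5).round(2),"score",round(-best.fun,1))
E
python3 fit.py pics/w9.png
```

```text
hole xy 0.5801 0.2132 r mm 13.37 score 30.0
outer xy 0.5789 0.2145 r mm 30.49 score 25.8
```

```bash
python3 - <<'E'
import re
src=open("tube.py").read(); pre=src.split("fn=sys.argv")[0]
exec(pre.replace("from station import telemetry,cams",""))
cv2.imwrite("pics/cal.png",rect(np.load("w7.npz"),.018,(.5959,-.0009)))
for z in (.028,.034,.046): cv2.imwrite(f"pics/t{z}.png",rect(np.load("w9.npz"),z))
E
for f in cal t0.034 t0.046; do echo $f; python3 fit.py pics/$f.png; done
```

```text
cal
hole xy 0.5802 0.2132 r mm 13.43 score 36.2
outer xy 0.58 0.2131 r mm 29.04 score 35.4
t0.034
hole xy 0.5796 0.2146 r mm 13.12 score 30.1
outer xy 0.5783 0.2159 r mm 29.9 score 26.0
t0.046
hole xy 0.5786 0.2175 r mm 12.63 score 30.2
outer xy 0.5804 0.2107 r mm 36.29 score 39.1
```

The first ring lies flat at the bottom of the tube: its hole centre is at (0.580, 0.2132) and its apparent size matches the bench view. I'll hover over the second ring next and check the tape's clearance numerically.

```bash
python3 -m crank '[{"twist":[0,0,0.388],"xyz":[-0.3,-0.42,0],"jaw":0},{"twist":[0,0,0.388],"xyz":[-0.3,-0.42,0],"jaw":0},{"twist":[0,0,0.388],"xyz":[-0.3,-0.42,0],"jaw":0},{"twist":[0,0,0.388],"xyz":[-0.3,-0.42,0],"jaw":0},{"twist":[0,0,0.388],"xyz":[-0.3,-0.42,0],"jaw":0},{"twist":[0,0,0.388],"xyz":[-0.3,-0.42,0],"jaw":0},{"twist":[0,0,0.388],"xyz":[-0.3,-0.42,0],"jaw":0},{"twist":[0,0,0.388],"xyz":[-0.3,-0.42,0],"jaw":0},{"twist":[0,0,0.388],"xyz":[-0.3,-0.42,0],"jaw":0},{"twist":[0,0,0.388],"xyz":[-0.3,-0.42,0],"jaw":0}]'
python3 look.py w10 .429 .004; python3 - <<'E'
from h import *
T=cam("top")
for n,u,z in (("tab far/top edge",(473,433),.01),("body far edge L",(462,443),.03),("body far edge R",(486,443),.03)): print(n,unproj(T,((u[0]+.5)*.7-.5,(u[1]+.5)*.7-.5),z).round(3))
w=np.load("w10.npz"); hsv=cv2.cvtColor(w["frame"],cv2.COLOR_BGR2HSV)
m=((hsv[...,0]>17)&(hsv[...,0]<28)&(hsv[...,1]>190)&(hsv[...,2]>120)).astype(np.uint8)
n,l,st,ce=cv2.connectedComponentsWithStats(m)
for i in range(1,n):
    if st[i,4]>150: x,y,ww,h,a=st[i]; print(st[i],wunproj(w,(x,y+h),.03).round(3),wunproj(w,(x+ww,y+h),.03).round(3),wunproj(w,(x+ww/2,y),.03).round(3))
E
```

```text
time: 21.8
ee_pos: [0.4302, 0.0032, 0.1996]
eef_rot: [[-1.0, 0.011, -0.0], [0.011, 1.0, 0.0], [0.0, 0.0, -1.0]]
ft_force: [-0.2, -0.1, 0.1]
opening: 0.0917
gripper_force: 0.0
ring 429.5404968261719 2.728475570678711 r 30.658777236938477 area 2238
tcp [0.43022806 0.00323474 0.19964115] [-0.217003   -0.12602017  0.08765966]
tab far/top edge [0.407 0.079 0.01 ]
body far edge L [0.392 0.097 0.03 ]
body far edge R [0.392 0.062 0.03 ]
```

```bash
python3 -m crank '[{"twist":[0,0,0],"xyz":[-0.002,0,-0.1],"jaw":0.13},{"twist":[0,0,0],"xyz":[-0.002,0,-0.2],"jaw":0.13},{"twist":[0,0,0],"xyz":[-0.002,0,-0.3],"jaw":0.13},{"twist":[0,0,0],"xyz":[-0.002,0,-0.336],"jaw":0.13},{"twist":[0,0,0],"xyz":[-0.002,0,-0.336],"jaw":0.13},{"twist":[0,0,0],"xyz":[-0.002,0,-0.336],"jaw":0.4},{"twist":[0,0,0],"xyz":[-0.002,0,-0.336],"jaw":0.4},{"twist":[0,0,0],"xyz":[-0.002,0,-0.336],"jaw":0.4},{"twist":[0,0,0],"xyz":[-0.002,0,-0.336],"jaw":0.4}]' 30
```

```text
time: 22.98
ee_pos: [0.4299, 0.003, 0.0325]
eef_rot: [[-1.0, 0.01, 0.002], [0.01, 1.0, -0.0], [-0.002, -0.0, -1.0]]
ft_force: [-1.1, -0.5, 8.5]
opening: 0.0579
gripper_force: 30.0
```

```bash
python3 -m crank '[{"twist":[0,0,0],"xyz":[0,0,0.1],"jaw":0.4},{"twist":[0,0,0],"xyz":[0,0,0.22],"jaw":0.4},{"twist":[0,0,0],"xyz":[0,0,0.276],"jaw":0.4},{"twist":[0,0,-0.388],"xyz":[0.302,0.42,0.276],"jaw":0.4},{"twist":[0,0,-0.388],"xyz":[0.302,0.42,0.276],"jaw":0.4},{"twist":[0,0,-0.388],"xyz":[0.302,0.42,0.276],"jaw":0.4},{"twist":[0,0,-0.388],"xyz":[0.302,0.42,0.276],"jaw":0.4},{"twist":[0,0,-0.388],"xyz":[0.302,0.42,0.276],"jaw":0.4},{"twist":[0,0,-0.388],"xyz":[0.302,0.42,0.276],"jaw":0.4},{"twist":[0,0,-0.388],"xyz":[0.302,0.42,0.276],"jaw":0.4},{"twist":[0,0,-0.388],"xyz":[0.302,0.42,0.276],"jaw":0.4},{"twist":[0,0,-0.388],"xyz":[0.302,0.42,0.276],"jaw":0.4}]'
python3 -m crank '[{"twist":[0,0,0],"xyz":[0,0,-0.08],"jaw":0.4},{"twist":[0,0,0],"xyz":[0,0,-0.15],"jaw":0.4},{"twist":[0,0,0],"xyz":[0,0,-0.161],"jaw":0.4},{"twist":[0,0,0],"xyz":[0,0,-0.165],"jaw":0.4},{"twist":[0,0,0],"xyz":[0,0,-0.169],"jaw":0.4},{"twist":[0,0,0],"xyz":[0,0,-0.172],"jaw":0.4},{"twist":[0,0,0],"xyz":[0,0,-0.172],"jaw":0.4}]'
```

```text
time: 24.48
ee_pos: [0.5801, 0.2129, 0.1697]
eef_rot: [[-0.338, 0.941, -0.0], [0.941, 0.338, -0.0], [-0.0, -0.0, -1.0]]
ft_force: [0.2, -0.1, -3.0]
opening: 0.0579
gripper_force: 30.0
time: 25.35
ee_pos: [0.5805, 0.2132, 0.0843]
eef_rot: [[-0.336, 0.942, 0.001], [0.942, 0.336, 0.0], [-0.0, 0.001, -1.0]]
ft_force: [0.6, 1.6, -2.6]
opening: 0.0579
gripper_force: 30.0
```

```bash
python3 -m crank '[{"twist":[0,0,0],"xyz":[0,0,-0.004],"jaw":0.4},{"twist":[0,0,0],"xyz":[0,0,-0.008],"jaw":0.4},{"twist":[0,0,0],"xyz":[0,0,-0.01],"jaw":0.4},{"twist":[0,0,0],"xyz":[0,0,-0.01],"jaw":0.4},{"twist":[0,0,0],"xyz":[0,0,-0.01],"jaw":0.4}]'
```

```text
time: 25.98
ee_pos: [0.5803, 0.2131, 0.0788]
eef_rot: [[-0.336, 0.942, 0.0], [0.942, 0.336, 0.0], [0.0, 0.0, -1.0]]
ft_force: [-0.2, -0.2, -1.8]
opening: 0.0579
gripper_force: 30.0
```

```bash
python3 -m crank '[{"twist":[0,0,0],"xyz":[0,0,0],"jaw":0.15},{"twist":[0,0,0],"xyz":[0,0,0],"jaw":0.15},{"twist":[0,0,0],"xyz":[0,0,0],"jaw":0.15},{"twist":[0,0,0],"xyz":[0,0,0.1],"jaw":0.15},{"twist":[0,0,0],"xyz":[0,0,0.2],"jaw":0.1},{"twist":[0,0,0],"xyz":[0,0,0.242],"jaw":0},{"twist":[0,0,0],"xyz":[0,0,0.242],"jaw":0},{"twist":[0,0,0],"xyz":[0,0,0.242],"jaw":0},{"twist":[0,0,0],"xyz":[0,0,0.242],"jaw":0}]'
python3 tube.py w11 .046; python3 fit.py pics/w11.png
python3 - <<'E'
exec(open("tube.py").read().split("fn=sys.argv")[0].replace("from station import telemetry,cams",""))
for z in (.040,.054): cv2.imwrite(f"pics/u{z}.png",rect(np.load("w11.npz"),z))
# lever/cover: compare patch round the cover and hub with the view before either ring was placed
a=rect(np.load("w9.npz"),.062,(.600,.265)); b=rect(np.load("w11.npz"),.062,(.600,.265))
print("shift since w9",cv2.phaseCorrelate(a[:330].mean(2),b[:330].mean(2)))
E
python3 fit.py pics/u0.04.png; python3 fit.py pics/u0.054.png
```

```text
time: 27.1
ee_pos: [0.5797, 0.2127, 0.1983]
eef_rot: [[-0.336, 0.942, -0.002], [0.942, 0.336, -0.001], [-0.0, -0.002, -1.0]]
ft_force: [-0.3, 0.3, 0.0]
opening: 0.092
gripper_force: 0.0
tcp [0.57968215 0.2127244  0.19834045] [-0.28296236  0.34877061  0.02678484]
135 135 135 135 131 109  97  98 105 122 132 133 134 133 133 133
133 135 134 110  96 114 169 184 185 177 138 129 132 132 132 132
136 135 110 105 183 132 144 156 157 154 133 185 145 132 132 131
135 131 106 172 140 154 159 159 159 157 158 150 149 152 132 132
136 100 182 131 155 158 159 158 157 156 155 159 155 166 138 131
136 145  99 157 158 159 155 139 137 151 159 158 158 108 179 131
135 181 138 158 160 155 135 135 134 127 144 156 155 148 162 129
134 173 149 159 156 144 135 134 134 107  92 155 156 153 125 138
134 161 150 157 155 133 121 129 110  88  94 155 153 155 109 146
134 176 136 154 156 159 104  90  90  81 144 153 157 150 134 133
134 180 128 158 160 158 154 122 116 146 153 158 156 100 163 128
134 157 144 144 159 152 155 156 152 154 159 155 146  96 174 127
135 133 181 127 135 157 154 152 155 158 155 143  94 171 122 121
135 134 140 181 123 116 137 149 152 135 106  97 163 144 119 125
136 136 136 138 180 154 113 102  98 101 134 179 125 128 118 127
134 134 134 133 133 140 162 176 174 155 132 125 118 124 118 129
hole xy 0.5805 0.2134 r mm 13.35 score 31.6
outer xy 0.5805 0.2131 r mm 28.97 score 35.0
shift since w9 ((-0.07170627638333826, -0.11744753190885149), 0.7541350870333327)
hole xy 0.581 0.2119 r mm 13.62 score 31.5
outer xy 0.581 0.2116 r mm 29.6 score 34.9
hole xy 0.5797 0.2154 r mm 13.01 score 31.7
outer xy 0.5797 0.2128 r mm 35.26 score 39.2
```

The second ring lies on the first: at the 46 mm plane its hole and outer radii match the bench view, centred within about 1 mm of the tube axis. The lever and cover have not moved and the hand is clear, so I'm handing in.

```bash
python3 -c "
from station import r
print(r.hand_in())"
```

```text
the job is handed in; nothing more can be done
None
```

I handed the job in at about 27 s: the lever rests in the tall pin's notch (5), both steel rings lie flat one on the other in the tube, and the hand touched nothing else; the hand-in returned no verdict.

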